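# Slide the blue print panel out to its white margin

## Robot

A 6-joint arm with a two-finger parallel gripper is mounted at the origin on the work surface. World frame = base frame: x ahead of the robot, y to its left, z up, the work surface at z = 0. Lengths are in mm, angles in rad, forces in N, time in s.
With the tool pointing down it reaches from about 400 to 925 mm from the base axis. Payload 12.5 kg.
Tool frame: the origin (TCP) lies midway between the tips of the shut fingers; the grasp point (between the pads) lies 19 mm behind it; z points along the fingers, y is the direction in which the jaws open and shut (so a half turn about z gives the same grasp; the last joint's range is limited). The gripper opens to 95 mm and grips with 3 to 60 N. Pads are 20 mm wide; open, the fingers measure 119 mm over their backs; the gripper's body (75 mm by 180 mm) begins 59 mm behind the grasp point.
Start: joints at [1.131, 0.491, 1.559, -0, 1.092, -0.106], TCP at [204.756, 590.527, 214.661] pointing down, gripper open.
Joint ranges: [-3.1, 3.1], [-0.84, 2.19], [0.05, 2.79], [-1.13, 4.28], [0.06, 2.93], [-2.69, 2.69]. Speed limits (rad/s): [2.22, 2.22, 2.79, 3.14, 3.14, 3.14].

## Interface

Orientations are given as [roll, pitch, yaw] about the fixed x, y, z axes, in that order (R = Rz(yaw) Ry(pitch) Rx(roll)).
In Python, from cell import env gives the robot as it stands.
- The arm moves only by the tool drive_tool, never from a script. Its argument "increments" is a list of rows, each a list of 2 entries, a list of its own where there are three numbers: the shift along the tool's x, y, z as a fraction of full scale, then the turn, a rotation vector about the tool's x, y, z as a fraction of full scale. In form: [[[x, y, z], [ax, ay, az]], ...]. A call has 1 to 5 rows; each row shifts and turns the commanded pose from where the row before left it, along the tool's axes as they then stand; what a row does not reach is not made up. Full scale, the value 1, is 30 mm for a shift and 0.08 rad for a turn. A row lasts 1/12 s, in which the tool goes at most 41.7 mm and 7.16 degrees, less where a joint would pass 70% of its speed; a pose out of reach is approached as far as the arm can. A call with a number of a shift or a turn outside -1 to 1 is refused whole. A call with a gripper value outside its range is refused whole. "jaw" is the opening, from -1 (shut) to 1 (fully open), so that 0 is half open, set as the call begins (left out, the last holds). The fingers move at their own pace and stop on an object; the grip force is fixed at half the most. Time passes only in rows, so rows that do not move let the fingers close. It gives the time, the measured TCP pose, the force and the opening at its end, in the units of the state.
- env.state(): the state, without advancing time (a new reading comes with each control period).
- env.read_camera(name): name is "scene" or "top"; returns a dict with "pixels" (384x512x3 uint8, blue, green, red), "vertical_fov" (degrees; the focal length in pixels is half the picture's height over the tangent of half this angle, whatever the lens; pixels are square), "cx", "cy" (the principal point, pixels), "world_to_cam" (4x4, takes a point from world to camera coordinates). Camera axes: x right, y down, z forward; pixel columns grow to the right and rows downward; lengths in mm; the calibration is good to about 2 mm. A picture is of the moment at which its call begins. There is no depth.
- env.job_done(): hands the job in, once; it reports no verdict.
Trained networks look in a picture, given as the dict that the camera call returned (one of the last four; its "shot" number tells which), for a name from the list of things; names that differ only in an ending like _2 or _b are one class to them, and where a whole thing is asked for, a point or a joint stands for the part that bears it (a point fixed in the world has none). Each returns a list of dicts, best first, with "score" (0 to 1); they miss things now and then, are a little off and sometimes report something else, mostly with a low value. They report only what shows in the picture. A call takes as long as a camera call. They do not tell look-alikes from the thing itself.
- env.boxes_of(target, picture): "point" ([x, y, z] in mm, in world coordinates, good to about 4 mm: the middle of the surface that is visible of it).
- env.tip_of(target, picture): "point" ([x, y, z] in mm, in world coordinates, good to about 4 mm: a listed point, or the origin of a listed thing).
The state is a dict: "t": time; "joints": joint angles; "qvel": joint speeds; "tau": joint torques, N m; "eef_pos": TCP position; "tcp_rot": TCP orientation; "ft_force": force on the tool from outside, world axes, zero at the start; "moment": the same for the moment, N m; "opening": opening from 0.0 (shut) to 1.0 (fully open).
Only numpy, scipy, OpenCV 4.12 (cv2) and the standard library are available. Lean on these libraries where they do the work, as an engineer would, in place of code of your own. Each camera call takes 0.05 s, during which the arm holds its last target.

## Task

On the raised draining board, push the blue print panel with the fingertips towards the yellow-striped edge until its white margin, 35 mm, sticks out past that edge and the blue part stays on the board, with the panel lying square to the edge, so that someone can take it by the margin. Only slide it: do not lift, tip or drop it. Leave the brown panel, the bottle, the jar and the cup where they are, and finish with the hand clear.

Things in the scene. Friction and masses are not known exactly. Their poses are not given: they have to be found in the camera images.
- board: Raised grey draining board, fixed: 300 mm along its x, 360 mm along its y, flat bare top 60 mm above the table. Origin under its centre, at table height. Its +x points, roughly away from the robot, to the long edge that has a 10 mm yellow stripe along it; the board's yaw varies up to about 0.3 rad. The space beyond this edge is free.
- board_edge (a point): Middle of the yellow-striped edge, at the height of the board's top; axes as the board's (x out over the edge, y along it, z up).
- blue_panel: Rigid blue print panel with a pale fern, loose, flat on the left or right half of the board, 0.1 to 0.2 kg: 120 mm along x, 110 mm along y, 6 mm thick. Origin: centre of its underside. The 35 mm at its +x end is the white margin, facing the yellow edge and at first 10 to 65 mm short of it, turned up to 0.25 rad from square; its plain -x end, towards the robot, is free for pushing.
- blue_panel_lead (a point): Middle of the blue panel's white leading end, on its underside (60 mm along the panel's x from its origin); axes as the panel's.
- brown_panel: Like the blue panel in shape and size, but brown; it lies on the other half of the board, at least 25 mm from the blue one. Not to be moved. Origin at the centre of its underside.
- brown_bottle: Brown bottle with a white cap, 64 mm across, 160 mm tall, standing on the table beside the board. Origin at the centre of its underside.
- white_jar: White jar with a black lid, 70 mm across, 85 mm tall, standing on the table beside the board. Origin at the centre of its underside.
- steel_cup: Open steel cup, 76 mm across, 90 mm tall, standing on the table beside the board. Origin at the centre of its underside.
There are look-alikes about, which are no part of the job. Several things have the shape of the blue_panel; the one meant has the colours described above.

How it is judged (in metres and radians):
At the end, for the whole second after the job is handed in: The middle of the white end is 25 to 45 mm past the yellow edge, the blue panel square to it within 0.14 rad, flat on the board (4 mm, 0.05 rad), its centre within 135 mm sideways of the edge's middle, at rest; all else within 15 mm of its start (x of blue_panel_lead in the frame of board_edge between 0.025 and 0.045 m and z of blue_panel_lead in the frame of board_edge between -0.004 and 0.004 m and y of blue_panel in the frame of board_edge between -0.135 and 0.135 m and angle between the x axis of blue_panel and the x axis of board, either way round below 0.14 rad and angle between blue_panel's own z axis and vertical below 0.05 rad and linear speed of blue_panel below 0.01 m/s and distance of each of brown_panel, brown_bottle, white_jar, steel_cup from where it was at the start of the episode below 0.015 m); the robot touches nothing.
It fails at once if the blue panel is lifted off the board (by 8 mm) (z of blue_panel in the frame of board_edge above 0.008 m).
It fails at once if the blue panel tips (over 0.15 rad) (angle between blue_panel's own z axis and vertical above 0.15 rad).
It fails at once if the blue panel falls off the board (z of blue_panel in the frame of board_edge below -0.015 m).
It fails at once if the brown panel is moved (over 15 mm) (distance of brown_panel from where it was at the start of the episode above 0.015 m).
It fails at once if the bottle, jar or cup is moved (over 15 mm) (distance of any of brown_bottle, white_jar, steel_cup from where it was at the start of the episode above 0.015 m).
It also fails if it takes over 37 s, if anything falls off the work surface, if the arm or the gripper's body presses on something with over 40 N, if the wrist force passes 120 N, or if a joint passes its speed limit or range.

## Working session

There is one attempt and no reset: what is moved stays moved. The work goes in short steps, Python scripts to look and compute and a tool call to move; the robot and the scene stay as the last step left them, time stands still between calls to the robot, and variables do not carry over. Pictures are saved under pics/ and viewed, and the job is handed in when it is done.

Besides the shell and the picture viewer there is one more tool, called as name([rows], argument=value, ...), one row to a line, values as JSON. drive_tool: Moves the arm, as the interface text tells. Its arguments: {"type":"object","properties":{"increments":{"type":"array","items":{"type":"array"}},"jaw":{"type":"number"}},"required":["increments"]}

```bash
mkdir -p pics; cat > h.py <<'E'
from cell import env
import cv2, numpy as np
def proj(c,P):
    P=np.atleast_2d(P).astype(float); M=np.array(c["world_to_cam"])
    q=P@M[:3,:3].T+M[:3,3]; f=c["pixels"].shape[0]/2/np.tan(np.radians(c["vertical_fov"])/2)
    return q[:,:2]/q[:,2:]*f+[c["cx"],c["cy"]]
def unproj(c,uv,z):
    uv=np.atleast_2d(uv).astype(float); M=np.array(c["world_to_cam"]); R=M[:3,:3]; o=-R.T@M[:3,3]
    f=c["pixels"].shape[0]/2/np.tan(np.radians(c["vertical_fov"])/2)
    d=np.c_[(uv-[c["cx"],c["cy"]])/f,np.ones(len(uv))]@R
    return o+d*((z-o[2])/d[:,2])[:,None]
E
python3 - <<'E'
from h import *
for n in("top","scene"):
    c=env.read_camera(n); cv2.imwrite(f"pics/{n}0.png",c["pixels"])
    np.save(f"{n}0.npy",c,allow_pickle=True)
    for t in("board_edge","board","blue_panel","blue_panel_lead","brown_panel","brown_bottle","white_jar","steel_cup"):
        print(n,t,[(np.round(d["point"]).tolist(),round(d["score"],2)) for d in env.tip_of(t,c)][:3])
s=env.state();print(s["t"],s["eef_pos"],s["tcp_rot"])
E
```

```text
top board_edge []
top board [([540.0, -19.0, 2.0], 0.85)]
top blue_panel [([451.0, -490.0, 3.0], 0.92), ([434.0, 303.0, -0.0], 0.87), ([572.0, -124.0, 63.0], 0.85)]
top blue_panel_lead [([479.0, 349.0, 1.0], 0.85), ([728.0, -292.0, 5.0], 0.74), ([628.0, -147.0, 61.0], 0.72)]
top brown_panel [([595.0, 66.0, 60.0], 0.7)]
top brown_bottle [([632.0, 224.0, -2.0], 0.84)]
top white_jar [([376.0, -234.0, 2.0], 0.86)]
top steel_cup [([501.0, -296.0, -1.0], 0.63), ([540.0, -20.0, -2.0], 0.25)]
scene board_edge [([680.0, -63.0, 60.0], 0.72)]
scene board [([540.0, -23.0, 7.0], 0.73)]
scene blue_panel [([572.0, -119.0, 59.0], 0.93), ([440.0, 304.0, -0.0], 0.92), ([711.0, -353.0, -2.0], 0.74)]
scene blue_panel_lead [([476.0, 351.0, 1.0], 0.93), ([628.0, -144.0, 58.0], 0.77), ([508.0, -504.0, 1.0], 0.74)]
scene brown_panel [([596.0, 71.0, 60.0], 0.92)]
scene brown_bottle [([632.0, 223.0, -2.0], 0.8)]
scene white_jar [([372.0, -232.0, -1.0], 0.58), ([502.0, -298.0, -3.0], 0.54)]
scene steel_cup [([501.0, -297.0, -2.0], 0.74)]
0.9 [204.74939572 590.52768962 214.67111027] [ 3.14148009e+00 -1.47193341e-05  2.80778812e+00]
```

```bash
ls pics
```

```text
scene0.png
top0.png
```

View pics/top0.png

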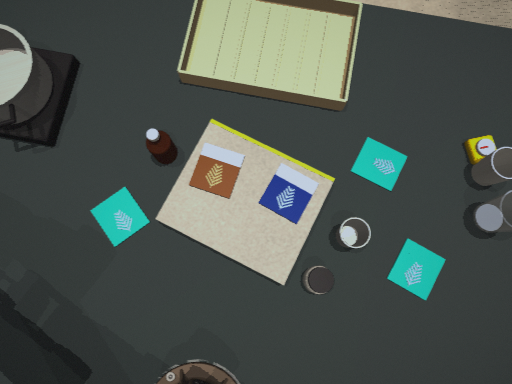

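View pics/scene0.png

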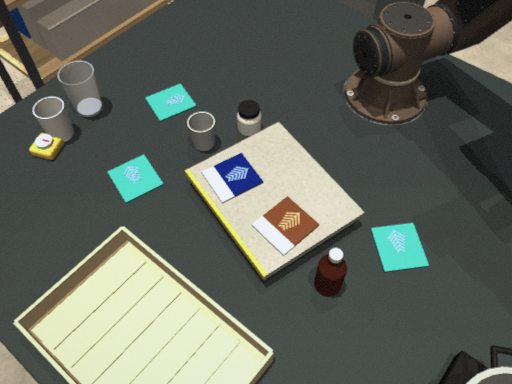

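The top view shows the blue panel at about (288,193), with its white end towards the yellow edge, which runs from (211,121) to (333,180). The brown panel is at (217,170), and the teal cards are look-alikes. Next I measure edges by colour.

```bash
cat >> h.py <<'E'
def measure(c,verbose=True,seed=None):
    # works in metric rectified view at z=66 (panel) and z=60 (edge)
    hsv=cv2.cvtColor(c["pixels"],cv2.COLOR_BGR2HSV)
    ye=cv2.inRange(hsv,(22,150,90),(35,255,255)); 
    n,l,st,ce=cv2.connectedComponentsWithStats(ye)
    box=proj(c,[[540,-21,60]])[0]
    W=lambda m,z:unproj(c,np.argwhere(m)[:,::-1],z)
    # yellow pixels within board region
    P=W(ye>0,60); k=(abs(P[:,0]-680)<90)&(abs(P[:,1]+63)<210); Y=P[k]
    vx,vy,x0,y0=cv2.fitLine(Y[:,:2].astype(np.float32),cv2.DIST_HUBER,0,.1,.1).ravel()
    d=np.array([vx,vy]); d*=np.sign(d[1]); nx=np.array([d[1],-d[0]]); # x out
    s=(Y[:,:2]-[x0,y0])@d; r=(Y[:,:2]-[x0,y0])@nx
    mid=np.array([x0,y0])+d*(s.min()+s.max())/2
    bl=cv2.inRange(hsv,(105,120,40),(130,255,255)); P=W(bl>0,66); k=(abs(P[:,0]-600)<150)&(P[:,1]>-250)&(P[:,1]<150)
    B=P[k][:,:2]
    rb=cv2.minAreaRect(B.astype(np.float32))
    return dict(mid=mid,d=d,nx=nx,yaw=np.arctan2(nx[1],nx[0]),len=s.max()-s.min(),w=(r.min(),r.max()),blue=rb,n=len(B),ny=len(Y))
E
python3 - <<'E'
from h import *
for n in("top","scene"):
    c=np.load(f"{n}0.npy",allow_pickle=True).item()
    print(n,measure(c))
    p=c["pixels"]; a=proj(c,[[590,-40,60]])[0]; x0,y0=int(a[0]-80),int(a[1]-70)
    cv2.imwrite(f"pics/{n}0z.png",cv2.resize(p[max(y0,0):y0+140,x0:x0+160],None,fx=5,fy=4*5/5,interpolation=cv2.INTER_CUBIC)); print(x0,y0)
E
```

```text
top {'mid': array([677.49007702, -59.13678542]), 'd': array([0.2745368, 0.9615766], dtype=float32), 'nx': array([ 0.9615766, -0.2745368], dtype=float32), 'yaw': np.float32(-0.27810794), 'len': np.float64(359.8087864410144), 'w': (np.float64(-5.0614056591036904), np.float64(5.03958573863268)), 'blue': ((554.5020751953125, -117.34107971191406), (107.66899108886719, 84.38446807861328), 71.28577423095703), 'n': 1173, 'ny': 507}
177 109
scene {'mid': array([683.78312047, -59.29211007]), 'd': array([0.2776671, 0.9606773], dtype=float32), 'nx': array([ 0.9606773, -0.2776671], dtype=float32), 'yaw': np.float32(-0.2813649), 'len': np.float64(351.77465504066066), 'w': (np.float64(-2.7982376257641484), np.float64(3.4371037435285063)), 'blue': ((554.5950317382812, -117.58311462402344), (109.392822265625, 82.56866455078125), 71.53416442871094), 'n': 907, 'ny': 195}
172 129
```

View pics/top0z.png

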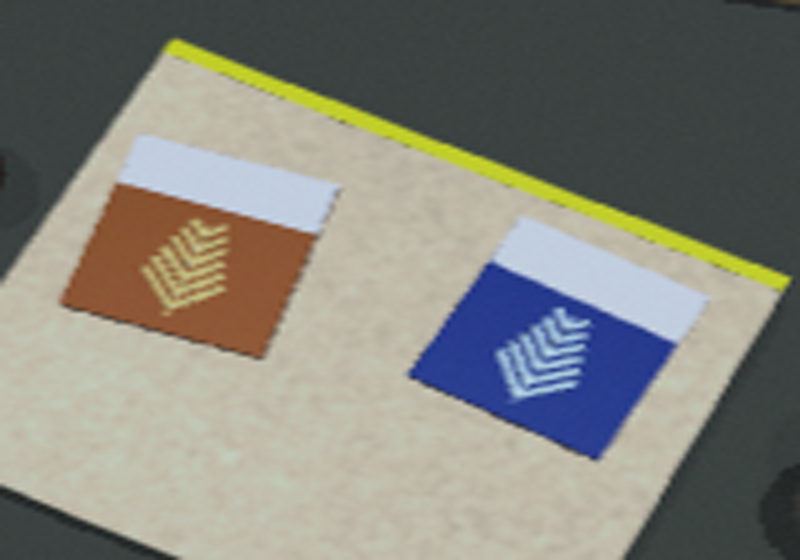

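drive_tool([
  [[0, 0, 0], [0, 0, -0.69]],
  [[-0.76, -0.97, 0], [0, 0, 0]],
  [[-0.76, -0.97, 0], [0, 0, 0]],
  [[-0.76, -0.97, 0], [0, 0, 0]],
  [[-0.76, -0.97, 0], [0, 0, 0]],
], jaw=0.3)

```text
t: 1.32
eef_pos: [260.6, 452.0, 214.6]
tcp_rot: [3.141, 0.0, 2.864]
ft_force: [1.0, 1.0, 0.9]
opening: 0.705
```

drive_tool([
  [[-0.76, -0.97, 0], [0, 0, 0]],
  [[-0.76, -0.97, 0], [0, 0, 0]],
  [[-0.76, -0.97, 0], [0, 0, 0]],
  [[-0.76, -0.97, 0], [0, 0, 0]],
  [[-0.76, -0.97, 0], [0, 0, 0]],
])

```text
t: 1.73
eef_pos: [330.3, 280.7, 214.9]
tcp_rot: [3.141, 0.0, 2.863]
ft_force: [1.1, 0.2, -0.1]
opening: 0.646
```

drive_tool([
  [[-0.76, -0.97, 0], [0, 0, 0]],
  [[-0.76, -0.97, 0], [0, 0, 0]],
  [[-0.76, -0.97, 0], [0, 0, 0]],
  [[-0.76, -0.97, 0], [0, 0, 0]],
  [[-0.76, -0.97, 0], [0, 0, 0]],
])

```text
t: 2.15
eef_pos: [400.0, 109.3, 214.9]
tcp_rot: [3.141, 0.001, 2.863]
ft_force: [0.3, 1.1, 0.0]
opening: 0.652
```

drive_tool([
  [[-0.76, -0.97, 0], [0, 0, 0]],
  [[-0.76, -0.97, 0], [0, 0, 0]],
  [[-0.76, -0.97, 0], [0, 0, 0]],
  [[-0.76, -0.97, 0], [0, 0, 0]],
  [[-0.76, -0.97, 0], [0, 0, 0]],
])

```text
t: 2.57
eef_pos: [469.6, -62.2, 214.8]
tcp_rot: [3.141, 0.001, 2.863]
ft_force: [0.9, -0.2, 0.2]
opening: 0.648
```

drive_tool([
  [[-0.78, -1.0, 0], [0, 0, 0]],
  [[0, 0, 1], [0, 0, 0]],
  [[0, 0, 1], [0, 0, 0]],
  [[0, 0, 1], [0, 0, 0]],
  [[0, 0, 1], [0, 0, 0]],
])

```text
t: 2.98
eef_pos: [483.4, -95.8, 93.6]
tcp_rot: [3.142, 0.001, 2.862]
ft_force: [1.6, 0.1, 0.3]
opening: 0.652
```

drive_tool([
  [[0, 0, 0.5], [0, 0, 0]],
  [[0, 0, 0.3], [0, 0, 0]],
  [[0, 0, 0], [0, 0, 0]],
])

```text
t: 3.23
eef_pos: [483.0, -95.3, 69.3]
tcp_rot: [3.141, -0.002, 2.863]
ft_force: [-0.8, 0.3, -0.2]
opening: 0.649
```

```bash
cat > look.py <<'E'
import sys
from h import *
k=sys.argv[1]
E_=np.array([682.3,-60.5]); nx=np.array([.9613,-.2755]); d=np.array([.2755,.9613])
ims=[]
for n in("top","scene"):
    c=env.read_camera(n)
    m=measure(c); print(n,"edge mid",m["mid"].round(1),"yaw",round(float(m["yaw"]),3)); (bc,sz,a)=m["blue"]
    a=a-90 if a>45 else a
    a=np.radians(a); dr=np.array([np.cos(a),np.sin(a)])
    print("  blue",np.round(bc,1),np.round(sz,1),"yaw err",round(a+.279,3),"blue centre in edge frame",((np.array(bc)-E_)@nx).round(1),((np.array(bc)-E_)@d).round(1),"lead x",((np.array(bc)+77.5*dr-E_)@nx).round(1))
    p=proj(c,[[590,-70,60]])[0]; x,y=int(p[0]-80),max(0,int(p[1]-80))
    ims.append(cv2.resize(c["pixels"][y:y+160,x:x+130],None,fx=3,fy=3,interpolation=cv2.INTER_CUBIC)[:480,:390])
cv2.imwrite(f"pics/l{k}.png",np.hstack(ims))
s=env.state(); t=np.array(s["eef_pos"]); print(s["t"],"tcp edge frame",((t[:2]-E_)@nx).round(1),((t[:2]-E_)@d).round(1),t[2].round(1),s["ft_force"])
E
python3 look.py 1
```

```text
top edge mid [677.5 -59.1] yaw -0.278
  blue [ 589.9 -129.2] [107.1  15.9] yaw err -0.127 blue centre in edge frame -69.9 -91.5 lead x 7.0
scene edge mid [684.4 -57. ] yaw -0.28
  blue [ 554.4 -117.6] [109.3  82.6] yaw err -0.047 blue centre in edge frame -107.2 -90.1 lead x -29.8
3.3333 tcp edge frame -181.1 -88.4 71.2 [-0.00787912 -0.01471424  0.07068929]
```

View pics/l1.png

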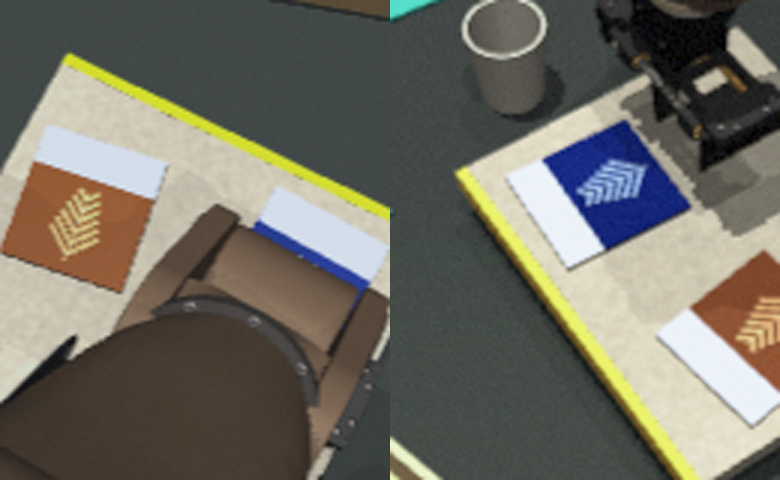

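The scene view shows the fingers behind the panel's rear end, with nothing in the way. The top view is blocked by the arm, so I'll use the scene view while pushing. Now down, then push.

drive_tool([
  [[0, 0, 0.14], [0, 0, 0]],
  [[0, 0, 0.14], [0, 0, 0]],
  [[0, 0, 0], [0, 0, 0]],
])

```text
t: 3.58
eef_pos: [483.5, -95.4, 62.3]
tcp_rot: [3.142, 0.001, 2.863]
ft_force: [-0.2, 0.4, -0.3]
opening: 0.648
```

drive_tool([
  [[-0.2, -0.02, 0], [0, 0, 0]],
  [[-0.2, -0.02, 0], [0, 0, 0]],
  [[-0.2, -0.02, 0], [0, 0, 0]],
  [[-0.2, -0.02, 0], [0, 0, 0]],
  [[-0.2, 0, 0], [0, 0, 0]],
])

```text
t: 4.0
eef_pos: [512.2, -106.3, 62.3]
tcp_rot: [3.142, -0.0, 2.863]
ft_force: [-2.2, -0.0, 1.0]
opening: 0.649
```

```bash
python3 look.py 2
```

```text
top edge mid [677.5 -59.1] yaw -0.278
  blue [0. 0.] [0. 0.] yaw err 0.279 blue centre in edge frame -672.6 -129.8 lead x -598.1
scene edge mid [683.7 -59.3] yaw -0.28
  blue [ 564.7 -119.2] [110.3  83.3] yaw err 0.01 blue centre in edge frame -96.9 -88.8 lead x -19.4
4.1 tcp edge frame -150.4 -90.9 62.2 [-0.0201123   0.07769327  0.25848656]
```

View pics/l2.png

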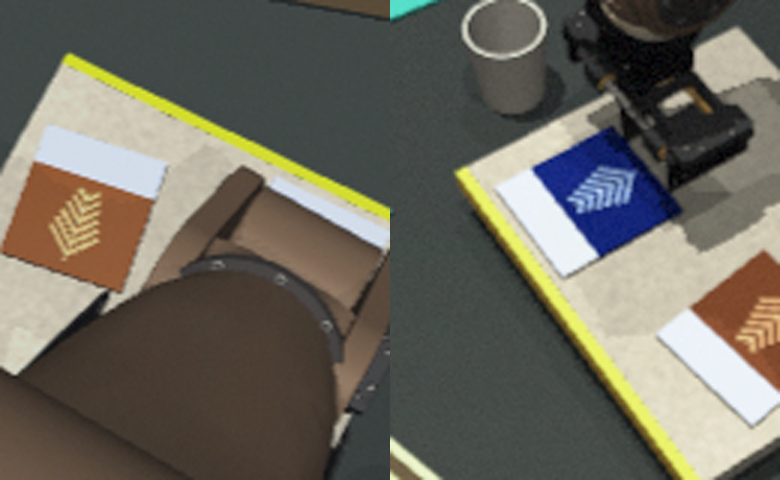

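drive_tool([
  [[-0.16, 0, 0], [0, 0, 0]],
  [[-0.16, 0, 0], [0, 0, 0]],
  [[-0.16, 0, 0], [0, 0, 0]],
  [[-0.16, 0, 0], [0, 0, 0]],
  [[-0.16, 0, 0], [0, 0, 0]],
])

```text
t: 4.52
eef_pos: [535.2, -112.7, 62.2]
tcp_rot: [3.141, -0.0, 2.863]
ft_force: [-0.3, 0.3, -0.3]
opening: 0.651
```

drive_tool([
  [[-0.16, 0, 0], [0, 0, 0]],
  [[-0.16, 0, 0], [0, 0, 0]],
  [[-0.16, 0, 0], [0, 0, 0]],
  [[-0.14, 0, 0], [0, 0, 0]],
  [[-0.1, 0, 0], [0, 0, 0]],
])

```text
t: 4.93
eef_pos: [556.0, -118.7, 62.2]
tcp_rot: [3.142, 0.0, 2.863]
ft_force: [-0.8, 0.5, 0.3]
opening: 0.649
```

```bash
python3 look.py 3
```

```text
top edge mid [677.9 -59.2] yaw -0.275
  blue [0. 0.] [0. 0.] yaw err 0.279 blue centre in edge frame -672.6 -129.8 lead x -598.1
scene edge mid [683.6 -59.2] yaw -0.282
  blue [ 607.8 -131.8] [110.1  82.7] yaw err -0.001 blue centre in edge frame -52.0 -89.0 lead x 25.5
5.0333 tcp edge frame -105.4 -90.8 62.2 [ 0.30343673 -0.84036158  0.38441509]
```

View pics/l3.png

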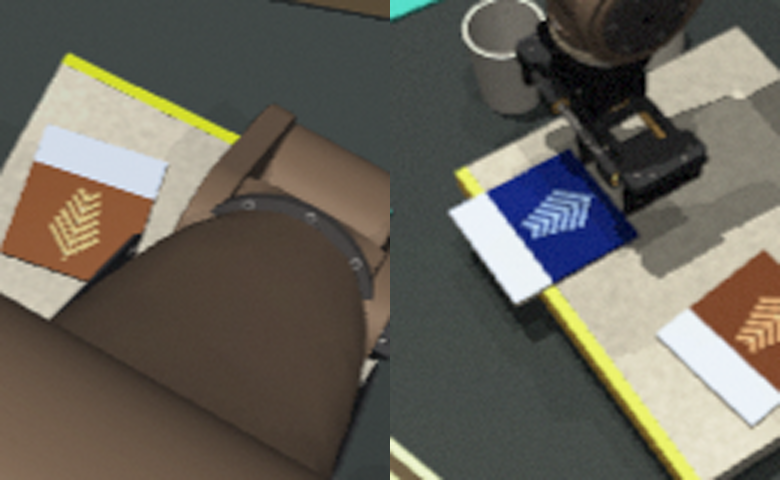

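The white end is now 25.5 mm past the edge and the panel is square. It needs about 9 mm more.

drive_tool([
  [[-0.1, 0, 0], [0, 0, 0]],
  [[-0.1, 0, 0], [0, 0, 0]],
  [[-0.06, 0, 0], [0, 0, 0]],
  [[-0.04, 0, 0], [0, 0, 0]],
  [[0, 0, 0], [0, 0, 0]],
])

```text
t: 5.45
eef_pos: [564.4, -121.1, 62.2]
tcp_rot: [3.142, 0.0, 2.863]
ft_force: [0.4, 0.1, 0.4]
opening: 0.652
```

```bash
python3 look.py 4
```

```text
top edge mid [677.6 -59.2] yaw -0.278
  blue [0. 0.] [0. 0.] yaw err 0.279 blue centre in edge frame -672.6 -129.8 lead x -598.1
scene edge mid [684.  -58.3] yaw -0.28
  blue [ 615.6 -134.1] [109.9  82.9] yaw err 0.002 blue centre in edge frame -43.8 -89.2 lead x 33.7
5.55 tcp edge frame -96.8 -90.7 62.2 [ 0.66311057 -0.21785959  0.54398852]
```

Back off, lift, and move clear so the top camera can check.

drive_tool([
  [[0.3, 0, 0], [0, 0, 0]],
  [[1, 0, 0], [0, 0, 0]],
  [[0.5, 0, -0.3], [0, 0, 0]],
  [[0, 0, -1], [0, 0, 0]],
  [[0, 0, -1], [0, 0, 0]],
])

```text
t: 5.97
eef_pos: [510.2, -105.5, 131.3]
tcp_rot: [3.141, -0.003, 2.863]
ft_force: [0.3, 0.4, 0.5]
opening: 0.65
```

drive_tool([
  [[0, 0, -1], [0, 0, 0]],
  [[0, 0, -1], [0, 0, 0]],
  [[0, 0, -1], [0, 0, 0]],
  [[0.7, 0.9, 0], [0, 0, 0]],
  [[0.7, 0.9, 0], [0, 0, 0]],
])

```text
t: 6.38
eef_pos: [486.4, -42.8, 222.6]
tcp_rot: [3.141, 0.003, 2.861]
ft_force: [0.0, 0.8, -0.6]
opening: 0.65
```

drive_tool([
  [[0.76, 0.97, 0], [0, 0, 0]],
  [[0.76, 0.97, 0], [0, 0, 0]],
  [[0.76, 0.97, 0], [0, 0, 0]],
  [[0.76, 0.97, 0], [0, 0, 0]],
  [[0.76, 0.97, 0], [0, 0, 0]],
])

```text
t: 6.8
eef_pos: [415.4, 129.8, 221.2]
tcp_rot: [3.141, 0.0, 2.863]
ft_force: [0.6, 0.2, -0.3]
opening: 0.647
```

drive_tool([
  [[0.5, 0.97, 0], [0, 0, 0]],
  [[0.5, 0.97, 0], [0, 0, 0]],
  [[0.5, 0.97, 0], [0, 0, 0]],
  [[0.5, 0.97, 0], [0, 0, 0]],
  [[0, 0, 0], [0, 0, 0]],
])

```text
t: 7.22
eef_pos: [389.7, 260.5, 221.2]
tcp_rot: [3.14, 0.0, 2.866]
ft_force: [-0.3, -0.4, -1.2]
opening: 0.648
```

```bash
python3 look.py 5; python3 - <<'E'
from h import *
c=env.read_camera("top")
for t in("blue_panel_lead","brown_panel","brown_bottle","white_jar","steel_cup"):
    print(t,[(np.round(d["point"]).tolist(),round(d["score"],2)) for d in env.tip_of(t,c)][:3])
E
```

```text
top edge mid [677.5 -59.1] yaw -0.278
  blue [ 616.  -133.9] [107.8  83.9] yaw err -0.006 blue centre in edge frame -43.5 -88.8 lead x 34.0
scene edge mid [684.1 -57.9] yaw -0.282
  blue [ 616.  -133.9] [109.2  82.3] yaw err 0.001 blue centre in edge frame -43.5 -88.8 lead x 34.0
7.3167 tcp edge frame -368.2 225.2 221.0 [ 0.31642774 -0.6323766  -0.17337804]
blue_panel_lead [([480.0, 349.0, 3.0], 0.94), ([727.0, -290.0, 4.0], 0.89), ([509.0, -509.0, 0.0], 0.88)]
brown_panel [([594.0, 68.0, 62.0], 0.95), ([692.0, -159.0, 62.0], 0.62)]
brown_bottle [([630.0, 223.0, 0.0], 0.67)]
white_jar [([373.0, -234.0, -0.0], 0.66)]
steel_cup [([502.0, -299.0, -4.0], 0.77), ([541.0, -19.0, 1.0], 0.35)]
```

View pics/l5.png

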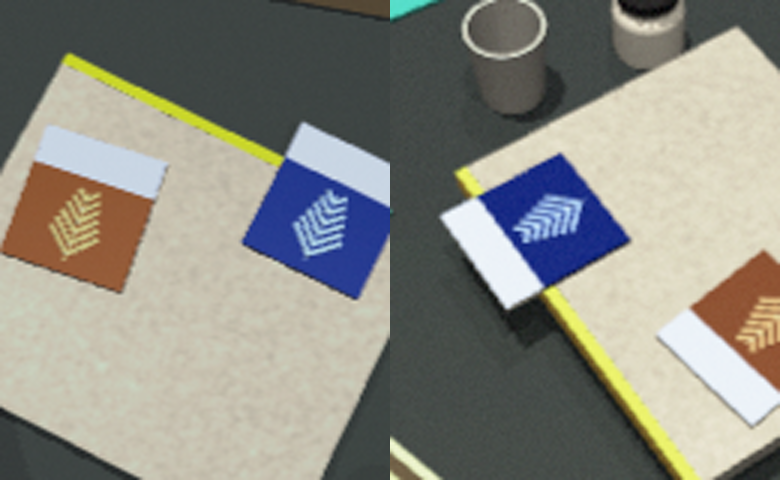

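Both views show the white margin past the yellow edge, with the blue boundary on the edge line (top about (285,160), scene about (543,288)). The panel is square, nothing else has moved and the hand is clear.

```bash
python3 -c "
from cell import env
print(env.job_done())"
```

```text
the job is handed in; nothing more can be done
None
```

I pushed the blue panel squarely over the yellow edge with both half-open fingertips, then backed off, moved the hand clear and handed the job in at about 7.4 s of the 37 s allowed.

- **Panel position:** in the last pictures, both cameras put the white end 34 mm past the edge, which is inside the 25 to 45 mm window. It was square within about 0.006 rad and its centre was about 89 mm to the side of the edge's middle.
- **Other things:** the networks found the brown panel, bottle, jar and cup within about 4 mm of where they started, which is within their accuracy.
- **Forces:** the reported wrist force stayed below about 3 N.

**Checks that failed or disagreed:**
- The arm blocked the top camera during the push, so only the scene camera was used then.
- The two cameras put the yellow stripe about 6 mm apart. I took the edge from the top view, which agreed with the board's reported centre.
- At the end the network's best three hits for the panel's white end were all look-alikes, so the final position comes from colour measurement alone.

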